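# Lay out the exhaust parts on their marking plates

### The job

Put the four freshly ground exhaust parts on the blue marking plates: the oval flange, the square flange, the round flange and the pipe elbow, each standing or lying flat on the plate whose white outline has its shape, centred on the outline and turned to line up with it. Set each one down gently and leave all four resting free.

Things in the scene. Friction and masses are not known exactly. Their poses are not given: they have to be found in the camera images.
- oval_flange_center (a point): Loose steel part, about 0.35 kg: an oval (two-ear) flange plate 98 mm long (x) by 58 mm (y) and 8 mm thick, lying flat, with a bolt hole in each ear and a bright steel round pipe stub of 42 mm diameter standing in its middle up to a total height of 64 mm. The point lies on the stub's axis, half-way up (32 mm over the underside). x runs along the oval's length, z up; a half turn looks the same. Grip the stub above the flange.
- square_flange_center (a point): Loose steel part, about 0.35 kg: a square flange plate 66 x 66 mm, 8 mm thick, lying flat, with four bolt holes and the same bright steel pipe stub of 42 mm diameter up to a total height of 64 mm. The point lies on the stub's axis, 32 mm over the underside. x and y run along the square's sides, z up; a quarter turn looks the same. Grip the stub above the flange.
- round_flange_center (a point): Loose steel part, about 0.35 kg: a round flange plate of 72 mm diameter, 8 mm thick, lying flat, with four bolt holes and the same bright steel pipe stub of 42 mm diameter up to a total height of 64 mm. The point lies on the stub's axis, 32 mm over the underside; z up. Its turn does not matter. Grip the stub above the flange.
- elbow_center (a point): Loose bright steel 90 degree pipe elbow, about 0.25 kg, lying flat; tube 38 mm in diameter, bend radius 40 mm on the centre line, with 15 mm straight ends. The point lies in the tube's centre in the middle of the bend, 19 mm over the underside. x points outwards from the bend (away from the crook), the two open ends lie 22 mm to -x and 39 mm to either side in y; z up. It can be pinched here across the tube (38 mm) with the fingers closing along x.
- elbow_crook (a point): The elbow's bend centre, in the open crook between its two legs, 40 mm to -x of the elbow_center point, at the same height; tells which way the elbow opens.
- oval_plate_mark (a point): Fixed blue round marking plate, 116 mm in diameter, 3 mm thick, lying on the bench, with a white painted oval (the oval flange's outline plus 2 mm all round). The point is the outline's centre on the plate's top (3 mm over the bench); x runs along the oval's length, z up.
- square_plate_mark (a point): The same kind of blue round plate with a white painted square (70 mm). The point is the square's centre on the plate's top; x and y run along its sides, z up.
- round_plate_mark (a point): The same kind of blue round plate with a white painted circle (76 mm). The point is the circle's centre on the plate's top.
- elbow_plate_mark (a point): The same kind of blue round plate with a white painted elbow. The point is where the elbow_center point belongs (middle of the bend of the outline, 10 mm to +x of the plate's own centre) on the plate's top; x points outwards from the painted bend, as on the elbow itself: the elbow fits with its x along this x (not turned end for end).
There are look-alikes about, which are no part of the job. What is shaped like the part that bears square_flange_center but turquoise is not meant.

How it is judged (in metres and radians):
At the end, for the whole second after the job is handed in: Each part rests released and still on its own plate: within 12 mm of the mark, height within 4 mm, level within 0.1 rad, turned within 12 degrees of its outline (oval either way, square any quarter turn, round any, elbow opening the same way). No part is dropped onto its plate (horizontal distance between oval_flange_center and oval_plate_mark below 0.012 m and z of oval_flange_center in the frame of oval_plate_mark between 0.028 and 0.036 m and angle between each of oval_flange_center, square_flange_center, round_flange_center, elbow_center's own z axis and vertical below 0.1 rad and angle between the x axis of oval_flange_center and the x axis of oval_plate_mark, either way round below 0.21 rad and linear speed of each of oval_flange, square_flange, round_flange, elbow below 0.02 m/s and angular speed of each of oval_flange, square_flange, round_flange, elbow below 0.2 rad/s and horizontal distance between square_flange_center and square_plate_mark below 0.012 m and z of square_flange_center in the frame of square_plate_mark between 0.028 and 0.036 m and (angle between the x axis of square_flange_center and the x axis of square_plate_mark, either way round below 0.21 rad or angle between the x axis of square_flange_center and the y axis of square_plate_mark, either way round below 0.21 rad) and horizontal distance between round_flange_center and round_plate_mark below 0.012 m and z of round_flange_center in the frame of round_plate_mark between 0.028 and 0.036 m and horizontal distance between elbow_center and elbow_plate_mark below 0.012 m and z of elbow_center in the frame of elbow_plate_mark between 0.015 and 0.023 m and angle between the x axis of elbow_center and the x axis of elbow_plate_mark, either way round below 0.21 rad and x of elbow_crook in the frame of elbow_plate_mark below -0.02 m); the robot touches nothing.
It fails at once if the oval flange is dropped or slammed onto its plate (faster than 0.6 m/s in the last 30 mm) (linear speed of oval_flange above 0.6 m/s and horizontal distance between oval_flange_center and oval_plate_mark below 0.03 m and z of oval_flange_center in the frame of oval_plate_mark below 0.062 m).
It fails at once if the square flange is dropped or slammed onto its plate (faster than 0.6 m/s in the last 30 mm) (linear speed of square_flange above 0.6 m/s and horizontal distance between square_flange_center and square_plate_mark below 0.03 m and z of square_flange_center in the frame of square_plate_mark below 0.062 m).
It fails at once if the round flange is dropped or slammed onto its plate (faster than 0.6 m/s in the last 30 mm) (linear speed of round_flange above 0.6 m/s and horizontal distance between round_flange_center and round_plate_mark below 0.03 m and z of round_flange_center in the frame of round_plate_mark below 0.062 m).
It fails at once if the elbow is dropped or slammed onto its plate (faster than 0.6 m/s in the last 30 mm) (linear speed of elbow above 0.6 m/s and horizontal distance between elbow_center and elbow_plate_mark below 0.03 m and z of elbow_center in the frame of elbow_plate_mark below 0.049 m).
It also fails if it takes over 102 s, if anything falls off the work surface, if the arm or the gripper's body presses on something with over 40 N, if the wrist force passes 120 N, or if a joint passes its speed limit or range.

### The arm

A 6-joint arm with a two-finger parallel gripper is mounted at the origin on the work surface. World frame = base frame: x ahead of the robot, y to its left, z up, the work surface at z = 0. Lengths are in mm, angles in rad, forces in N, time in s.
With the tool pointing down it reaches from about 350 to 775 mm from the base axis. Payload 7.3 kg.
Tool frame: the origin (TCP) lies at the centre of the arm's flange, where the gripper is bolted on; the fingertips stand 178 mm ahead of it and the grasp point (between the pads) lies 159 mm ahead of it; z points along the fingers, y is the direction in which the jaws open and shut (so a half turn about z gives the same grasp; the last joint's range is limited). The gripper opens to 92 mm and grips with 3 to 60 N. Pads are 19 mm wide; open, the fingers measure 130 mm over their backs; the gripper's body (75 mm by 190 mm) begins 47 mm behind the grasp point.
Start: joints at [1.182, 0.342, 1.524, -0, 1.275, -0.146], TCP at [126.199, 509.609, 404.741] pointing down, gripper open.
Joint ranges: [-2.53, 2.53], [-0.77, 2.02], [0.04, 2.7], [-1, 4.14], [0.28, 2.66], [-3.11, 3.11]. Speed limits (rad/s): [2.57, 2.57, 3.14, 3.14, 3.14, 3.14].

### API

Orientations are given as [roll, pitch, yaw] about the fixed x, y, z axes, in that order (R = Rz(yaw) Ry(pitch) Rx(roll)).
In Python, from plant import status, viewer, ticket gives the robot as it stands.
- The arm moves only by the tool play_rows, never from a script. Its argument "commands" is a list of rows, each an object with "offset": the shift along the tool's x, y, z in m, a list of three; "twist": the turn about the tool's z in degrees. A call has 1 to 5 rows; each row shifts and turns the commanded pose from where the row before left it, along the tool's axes as they then stand; what a row does not reach is not made up. A row lasts 1/10 s, in which the tool goes at most 50 mm and 8.59 degrees, less where a joint would pass 70% of its speed; a pose out of reach is approached as far as the arm can. A call with a gripper value outside its range is refused whole. "jaw" is the closure in counts, from 0 (fully open) to 255 (shut), set as the call begins (left out, the last holds). The fingers move at their own pace and stop on an object; the grip force is fixed at half the most. Time passes only in rows, so rows that do not move let the fingers close. It gives the time, the measured TCP pose, the force and the opening at its end, in the units of the state.
- status.get_obs(): the state, without advancing time (a new reading comes with each control period).
- viewer.capture(name): name is "side" or "top"; returns the picture (400x640x3 uint8, red, green, blue); there is no depth.
- viewer.camera_params(name): a dict with "fov_y" (degrees; the focal length in pixels is half the picture's height over the tangent of half this angle, whatever the lens; pixels are square), "cx", "cy" (the principal point, pixels), "rvec" (rotation vector, rad) and "tvec" (3), from world to camera coordinates, as OpenCV has them. Camera axes: x right, y down, z forward; pixel columns grow to the right and rows downward; lengths in mm; the calibration is good to about 2 mm. A picture is of the moment at which its call begins. camera_params takes no time and is no camera call.
- ticket.close_job(): hands the job in, once; it reports no verdict.
The state is a dict: "time": time; "joint_positions": joint angles; "dq": joint speeds; "tau": joint torques, N m; "tool_pos": TCP position; "tcp_rot": TCP orientation; "contact_force": force on the tool from outside, world axes, zero at the start; "moment": the same for the moment, N m; "grip_width": finger opening in mm.
Only numpy, scipy, OpenCV 4.12 (cv2) and the standard library are available. Lean on these libraries where they do the work, as an engineer would, in place of code of your own. Each camera call takes 0.05 s, during which the arm holds its last target.

## Working session

There is one attempt and no reset: what is moved stays moved. The work goes in short steps, Python scripts to look and compute and a tool call to move; the robot and the scene stay as the last step left them, time stands still between calls to the robot, and variables do not carry over. Pictures are saved under pics/ and viewed, and the job is handed in when it is done.

Besides the shell and the picture viewer there is one more tool, called after ">>>" as name(argument=value, ...) on one line, values as JSON. play_rows: Moves the arm, as the interface text tells. Its arguments: {"type":"object","properties":{"commands":{"type":"array"},"jaw":{"type":"number"}},"required":["commands"]}

```bash
mkdir -p pics; ls
python3 - <<'E'
from plant import status, viewer
import cv2
print(status.get_obs())
for n in("side","top"):
    print(n,viewer.camera_params(n)); cv2.imwrite(f"pics/{n}0.png",viewer.capture(n)[:,:,::-1])
E
```

```text
pics
{'time': 0.0, 'joint_positions': array([ 1.18202541e+00,  3.42731404e-01,  1.52498619e+00, -3.83047600e-06,
        1.27539464e+00, -1.45995078e-01]), 'dq': array([-0.00031921,  0.00140499, -0.00076739,  0.00016797,  0.0002475 ,
       -0.00072615]), 'tau': array([ 1.63077697e-03, -4.31246138e+01, -2.44218957e+01,  7.19641708e-02,
        5.60781977e-02, -1.52619355e-04]), 'tool_pos': array([126.13771097, 509.49364999, 404.05100789]), 'tcp_rot': array([-3.14008870e+00, -2.17440224e-04,  2.89881776e+00]), 'contact_force': array([ 0.11050772,  0.46596296, -0.46474589]), 'moment': array([ 0.04189944, -0.00577255, -0.01441783]), 'grip_width': 91.98578175432482}
side {'fov_y': 50.530672770660836, 'cx': 317.92698376936715, 'cy': 205.0981539578037, 'rvec': array([ 2.15521655, -0.75940627,  0.34414027]), 'tvec': array([-328.97175525,  254.09612945,  959.2022445 ])}
top {'fov_y': 48.60722249570965, 'cx': 329.18688779188875, 'cy': 198.91029438028443, 'rvec': array([ 2.16942234, -2.20650129,  0.0775861 ]), 'tvec': array([  86.27995309,  460.59352766, 1278.4209805 ])}
```

View pics/side0.png

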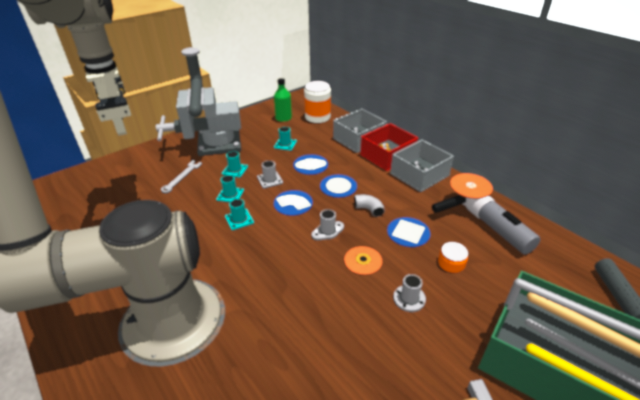

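View pics/top0.png

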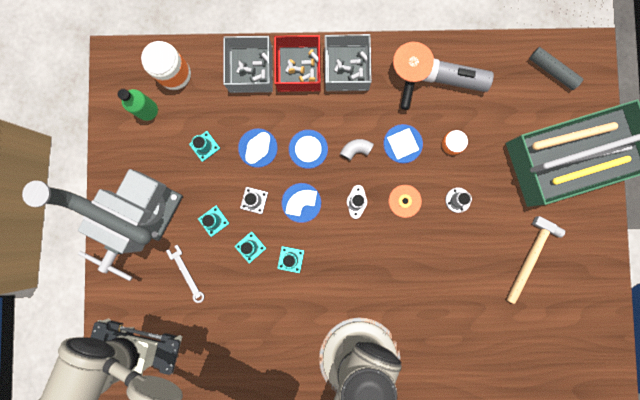

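```bash
cat > h.py <<'E'
import numpy as np, cv2
from plant import status, viewer
def cam(n):
    p=viewer.camera_params(n); f=200/np.tan(np.radians(p['fov_y'])/2)
    return np.array([[f,0,p['cx']],[0,f,p['cy']],[0,0,1]]),np.array(p['rvec']),np.array(p['tvec'])
def ray(n,uv,z):
    K,r,t=cam(n); R=cv2.Rodrigues(r)[0]; uv=np.atleast_2d(uv).astype(float)
    d=(np.linalg.inv(K)@np.c_[uv,np.ones(len(uv))].T).T@R; c=-R.T@t
    return c+d*((z-c[2])/d[:,2])[:,None]
def proj(n,P):
    K,r,t=cam(n); return cv2.projectPoints(np.atleast_2d(P).astype(float),r,t,K,None)[0][:,0]
def shot(n,name=None):
    im=viewer.capture(n)[:,:,::-1].copy()
    if name: cv2.imwrite(f"pics/{name}.png",im)
    return im
def crop(im,x0,y0,x1,y1,s,name): cv2.imwrite(f"pics/{name}.png",cv2.resize(im[y0:y1,x0:x1],None,fx=s,fy=s,interpolation=cv2.INTER_CUBIC))
E
python3 - <<'E'
from h import *
im=cv2.imread("pics/top0.png"); crop(im,185,120,485,225,2.6,"crop_top0")
s=cv2.imread("pics/side0.png"); crop(s,210,110,470,320,2.8,"crop_side0")
for n in("top","side"): print(n,proj(n,[[0,0,0],[126,509.5,404]]), -cv2.Rodrigues(cam(n)[1])[0].T@cam(n)[2])
for k,uv in dict(sq=(254,200),oval=(357,202),rnd=(459,200),elb=(357,149),po=(258,148),pr=(308,149),ps=(403,144),pe=(301,203)).items(): print(k,ray("top",uv,3)[0].round())
E
```

```text
top [[359.0763857  358.47122122]
 [116.13520776 357.51444915]] [ 373.88642932   82.7373231  1306.64237829]
side [[172.59031921 317.35546281]
 [ 99.46881099  62.82937498]] [ -96.10545404 -661.58497834  803.69475719]
sq [463. 300.   3.]
oval [452.  -3.   3.]
rnd [ 453. -305.    3.]
elb [610.  -7.   3.]
po [618. 287.   3.]
pr [613. 139.   3.]
ps [ 623. -144.    3.]
pe [452. 162.   3.]
```

View pics/crop_top0.png

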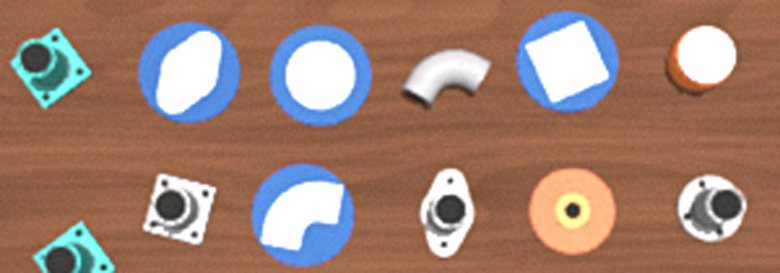

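View pics/crop_side0.png

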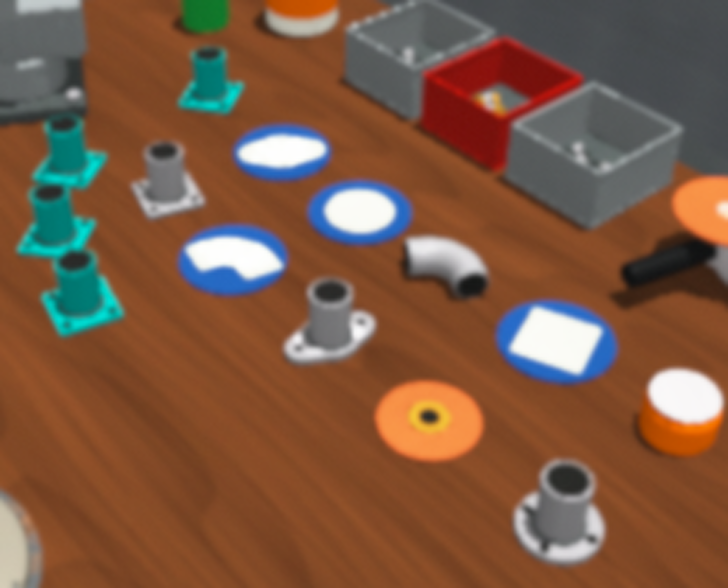

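```bash
cat > meas.py <<'E'
from h import *
def masks(im):
    hsv=cv2.cvtColor(im,cv2.COLOR_BGR2HSV); H,S,V=[hsv[:,:,i].astype(int) for i in range(3)]
    return ((H>100)&(H<125)&(S>90)&(V>80)), (S<60)&(V>140), (V<70)&(S<120), (S<70)
def big(m,box):
    x0,y0,x1,y1=box; mm=np.zeros(m.shape,np.uint8); mm[y0:y1,x0:x1]=m[y0:y1,x0:x1]
    c=cv2.findContours(mm,cv2.RETR_EXTERNAL,cv2.CHAIN_APPROX_NONE)[0]
    return max(c,key=cv2.contourArea)[:,0,:].astype(float)
def W(c,z,n="top"): return ray(n,c,z)[:,:2]
def cen(P):
    M=cv2.moments(P.astype(np.float32)); return np.array([M['m10'],M['m01']])/M['m00'],M
def axis(P):
    c,M=cen(P); return c,0.5*np.arctan2(2*M['mu11'],M['mu20']-M['mu02'])
E
python3 - <<'E'
from meas import *
im=cv2.imread("pics/top0.png"); B,Wh,D,G=masks(im)
def bx(u,v,r=28): return (u-r,v-r,u+r,v+r)
d=np.degrees
for k,uv in dict(po=(258,148),pr=(308,149),ps=(403,144),pe=(301,203)).items():
    p=W(big(B|Wh,bx(*uv)),3); w=W(big(Wh,bx(*uv,20)),3)
    c,a=axis(w); e=cv2.minEnclosingCircle(w.astype(np.float32)); r=cv2.minAreaRect(w.astype(np.float32))
    print(k,"plate",cen(p)[0].round(1),"out",c.round(1),"ang",d(a).round(1),"rect",np.round(r[0],1),np.round(r[1],1),round(r[2],1), 'area',cv2.contourArea(w.astype(np.float32)))
for k,uv in dict(sq=(254,200),oval=(357,202),rnd=(459,200),elb=(357,149)).items():
    z=19 if k=='elb' else 8
    m=(G|D) if k!='elb' else G
    w=W(big(Wh|D if k!='elb' else Wh|G,bx(*uv,26)),z); h=cv2.convexHull(w.astype(np.float32))
    c,a=axis(w); r=cv2.minAreaRect(h)
    print(k,"cen",c.round(1),"ang",d(a).round(1),"rect",np.round(r[0],1),np.round(r[1],1),round(r[2],1))
    if k!='elb':
        t=big(D,bx(*uv,26)); print("   hole z64",cen(W(t,64))[0].round(1), np.ptp(W(t,64),axis=0).round(1),t.mean(0))
E
```

```text
po plate [620.1 289.1] out [620.2 289.6] ang -32.4 rect [620.4 289.4] [62.6 99.3] 36.5 area 4530.727424626239
pr plate [614.2 138.9] out [614.4 139.9] ang -48.2 rect [614.2 140.4] [74.4 75.1] 89.1 area 4558.5306058477145
ps plate [ 625.6 -143.9] out [ 625.5 -143.6] ang -86.8 rect [ 625.5 -143.7] [72.9 73.7] 23.1 area 4992.953077516053
pe plate [454.5 161.3] out [457.1 163.8] ang -56.0 rect [453.7 161.7] [88.3 73.8] 89.0 area 4155.529741004808
sq cen [463.1 300.5] ang 54.8 rect [463.4 300.5] [68.6 68.4] 75.0
   hole z64 [463.5 300.7] [25.5 28.1] [250.07692308 198.53846154]
oval cen [453.8  -1.6] ang -7.3 rect [453.7  -2. ] [94.9 60. ] 12.9
   hole z64 [454.2  -1.4] [22.8 25.5] [357.7037037  200.14814815]
rnd cen [ 454.  -300.2] ang -80.0 rect [ 453.7 -299.5] [72.2 75.7] 43.6
   hole z64 [ 454.1 -300.2] [25.6 28.2] [463.77777778 198.25925926]
elb cen [610.8  -3.4] ang -74.3 rect [610.   -3.4] [ 53.4 101.5] 17.6
```

```bash
cat > go.py <<'E'
import sys; from h import *
# usage: go.py x y zgrasp [yawdeg]
o=status.get_obs(); p=o['tool_pos']; yaw=o['tcp_rot'][2]
t=np.array([float(a) for a in sys.argv[1:4]])+[0,0,159]
if len(sys.argv)>4:
    d=(float(sys.argv[4])-np.degrees(yaw)+180)%360-180; print("twist",round(-d,1)); yaw+=np.radians(d)
e=t-p; print("t",round(o['time'],2),"pos",p.round(1),"yaw",np.degrees(o['tcp_rot']).round(1),"w",round(o['grip_width'],1))
print("offset(mm)",round(e[0]*np.cos(yaw)+e[1]*np.sin(yaw),1),round(e[0]*np.sin(yaw)-e[1]*np.cos(yaw),1),round(-e[2],1))
E
python3 go.py 463.4 300.6 150
```

```text
t 0.1 pos [126.2 509.5 404.1] yaw [-179.9   -0.   166.1] w 91.5
offset(mm) -377.6 -121.7 95.1
```

>>> play_rows(commands=[{"offset":[-0.042,-0.0135,0.005],"twist":0},{"offset":[-0.042,-0.0135,0.005],"twist":0},{"offset":[-0.042,-0.0135,0.005],"twist":0},{"offset":[-0.042,-0.0135,0.01],"twist":0},{"offset":[-0.042,-0.0135,0.01],"twist":0}], jaw=0)

```text
time: 0.6
tool_pos: [315.0, 392.4, 369.3]
tcp_rot: [3.141, -0.0, 2.899]
contact_force: [1.1, 0.2, 0.5]
grip_width: 91.7
```

>>> play_rows(commands=[{"offset":[-0.042,-0.0135,0.015],"twist":0},{"offset":[-0.042,-0.0135,0.015],"twist":0},{"offset":[-0.042,-0.0135,0.015],"twist":0},{"offset":[-0.0415,-0.0135,0.015],"twist":0},{"offset":[0,0,0],"twist":0}])

```text
time: 1.1
tool_pos: [466.7, 297.8, 307.2]
tcp_rot: [-3.139, -0.001, 2.894]
contact_force: [-0.2, 0.6, 0.6]
grip_width: 92.0
```

```bash
python3 go.py 463.4 300.6 40; python3 -c "
from h import *
im=shot('top','top1');crop(im,150,90,450,290,2.6,'c1');crop(shot('side'),100,50,440,290,2.2,'s1')"
```

```text
t 1.1 pos [466.7 297.8 307.2] yaw [-1.799e+02 -1.000e-01  1.658e+02] w 92.0
offset(mm) 3.9 1.9 108.2
```

View pics/c1.png

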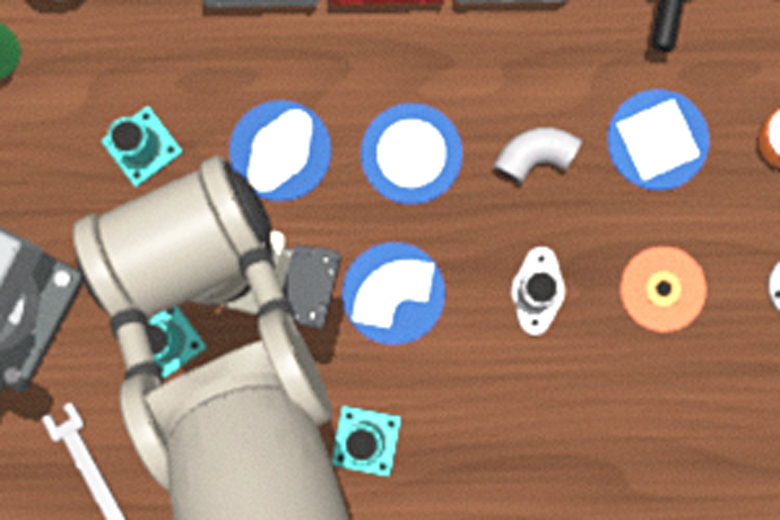

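View pics/s1.png

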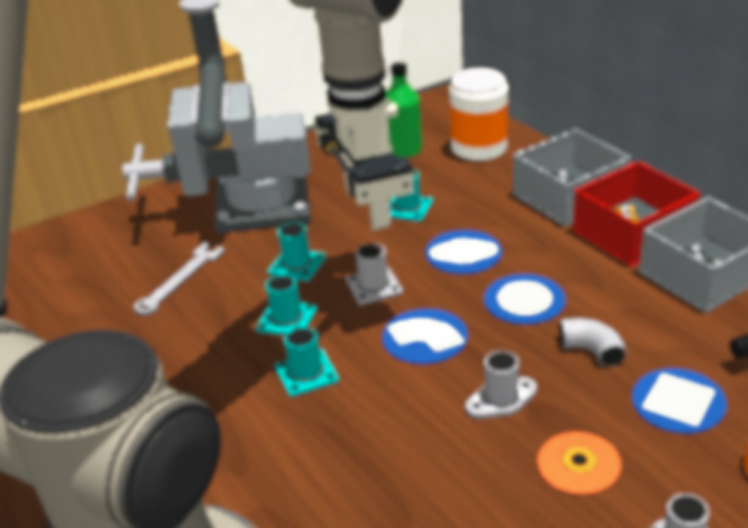

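>>> play_rows(commands=[{"offset":[0.004,0.002,0.028],"twist":0},{"offset":[0,0,0.03],"twist":0},{"offset":[0,0,0.03],"twist":0},{"offset":[0,0,0.02],"twist":0},{"offset":[0,0,0],"twist":0}])

```text
time: 1.7
tool_pos: [458.0, 304.5, 199.8]
tcp_rot: [-3.138, -0.004, 2.901]
contact_force: [-0.7, 0.2, -0.4]
grip_width: 91.7
```

```bash
python3 go.py 463.4 300.6 40; python3 -c "
from h import *
crop(shot('side'),200,80,340,230,4,'s2')"
```

```text
t 1.7 pos [458.  304.5 199.8] yaw [-179.8   -0.2  166.2] w 91.7
offset(mm) -6.2 -2.5 0.8
```

View pics/s2.png

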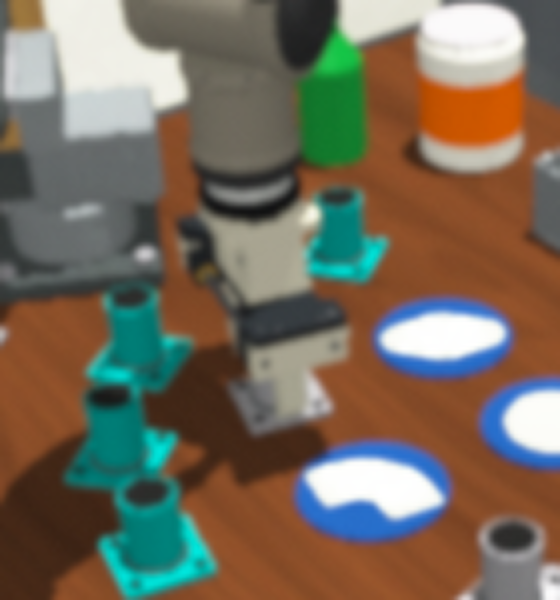

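>>> play_rows(commands=[{"offset":[-0.006,-0.002,0],"twist":0},{"offset":[0,0,0],"twist":0},{"offset":[0,0,0],"twist":0},{"offset":[0,0,0],"twist":0}])

```text
time: 2.15
tool_pos: [465.5, 300.5, 202.5]
tcp_rot: [3.141, 0.001, 2.899]
contact_force: [-0.5, 0.3, -0.3]
grip_width: 91.8
```

>>> play_rows(commands=[{"offset":[0,0,0],"twist":0},{"offset":[0,0,0],"twist":0},{"offset":[0,0,0],"twist":0},{"offset":[0,0,0],"twist":0},{"offset":[0,0,0],"twist":0}], jaw=255)

```text
time: 2.65
tool_pos: [465.3, 300.4, 201.7]
tcp_rot: [3.142, -0.0, 2.899]
contact_force: [-0.1, -0.5, -0.4]
grip_width: 56.3
```

```bash
python3 go.py 463.4 300.6 40
```

```text
t 2.65 pos [465.3 300.4 201.7] yaw [180.   -0.  166.1] w 56.3
offset(mm) 1.9 -0.3 2.7
```

>>> play_rows(commands=[{"offset":[0,0,0],"twist":0},{"offset":[0,0,0],"twist":0},{"offset":[0,0,0],"twist":0},{"offset":[0,0,0],"twist":0},{"offset":[0,0,0],"twist":0}])

```text
time: 3.15
tool_pos: [465.4, 300.5, 201.7]
tcp_rot: [3.141, 0.0, 2.899]
contact_force: [-0.0, 0.9, -0.9]
grip_width: 41.5
```

>>> play_rows(commands=[{"offset":[0,0,-0.02],"twist":0},{"offset":[0,0,-0.03],"twist":0},{"offset":[0,0,-0.04],"twist":0},{"offset":[0,0,-0.02],"twist":0},{"offset":[0,0,0],"twist":0}])

```text
time: 3.65
tool_pos: [465.8, 300.6, 314.2]
tcp_rot: [3.138, 0.004, 2.899]
contact_force: [1.0, 0.6, -4.0]
grip_width: 41.6
```

```bash
python3 go.py 625.5 -143.7 150 113.3; python3 -c "
from h import *
crop(shot('side'),200,80,340,230,4,'s3')"
```

```text
twist 52.8
t 3.65 pos [465.8 300.6 314.2] yaw [179.8   0.2 166.1] w 41.6
offset(mm) -471.3 -29.1 5.2
```

View pics/s3.png

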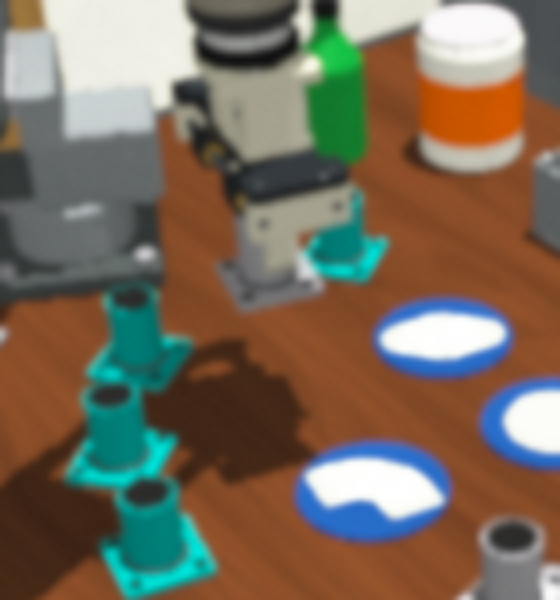

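>>> play_rows(commands=[{"offset":[0,0,0],"twist":8.5},{"offset":[0,0,0],"twist":8.5},{"offset":[0,0,0],"twist":8.5},{"offset":[0,0,0],"twist":8.5},{"offset":[0,0,0],"twist":8.5}])

```text
time: 4.2
tool_pos: [464.7, 300.1, 308.9]
tcp_rot: [-3.137, -0.001, 2.151]
contact_force: [0.1, 0.2, -5.8]
grip_width: 41.9
```

>>> play_rows(commands=[{"offset":[0,0,0],"twist":8.5},{"offset":[0,0,0],"twist":1.0},{"offset":[0,0,0],"twist":0}])

```text
time: 4.5
tool_pos: [465.0, 300.2, 310.0]
tcp_rot: [-3.138, 0.0, 1.994]
contact_force: [0.8, 0.1, -5.1]
grip_width: 41.5
```

```bash
python3 go.py 626.3 -145.5 150
```

```text
t 4.5 pos [465.  300.2 310. ] yaw [-179.8    0.   114.3] w 41.5
offset(mm) -472.6 -36.2 1.0
```

>>> play_rows(commands=[{"offset":[-0.03,-0.002,0],"twist":0},{"offset":[-0.045,-0.0035,0],"twist":0},{"offset":[-0.045,-0.0035,0],"twist":0},{"offset":[-0.045,-0.0035,0],"twist":0},{"offset":[-0.045,-0.0035,0],"twist":0}])

```text
time: 5.0
tool_pos: [536.6, 100.5, 311.0]
tcp_rot: [-3.141, -0.001, 1.995]
contact_force: [0.8, 0.7, -4.0]
grip_width: 41.6
```

>>> play_rows(commands=[{"offset":[-0.045,-0.0035,0],"twist":0},{"offset":[-0.045,-0.0035,0],"twist":0},{"offset":[-0.045,-0.0035,0],"twist":0},{"offset":[-0.045,-0.0035,0],"twist":0},{"offset":[-0.045,-0.0035,0],"twist":0}])

```text
time: 5.5
tool_pos: [612.5, -112.2, 310.7]
tcp_rot: [-3.141, -0.001, 1.995]
contact_force: [1.0, 1.1, -4.6]
grip_width: 41.7
```

>>> play_rows(commands=[{"offset":[-0.025,-0.002,0],"twist":0},{"offset":[-0.012,-0.0005,0],"twist":0},{"offset":[0,0,0],"twist":0},{"offset":[0,0,0],"twist":0},{"offset":[0,0,0],"twist":0}])

```text
time: 6.0
tool_pos: [624.9, -143.5, 311.6]
tcp_rot: [-3.141, -0.001, 1.993]
contact_force: [0.5, -0.2, -3.5]
grip_width: 41.4
```

```bash
python3 go.py 626.3 -145.5 45.5; python3 -c "
from h import *
im=shot('top');crop(im,350,90,500,220,4,'c4')
crop(shot('side'),330,120,480,270,4,'s4')"
```

```text
t 6.0 pos [ 624.9 -143.5  311.6] yaw [-1.800e+02 -1.000e-01  1.142e+02] w 41.4
offset(mm) -2.4 0.5 107.1
```

View pics/c4.png

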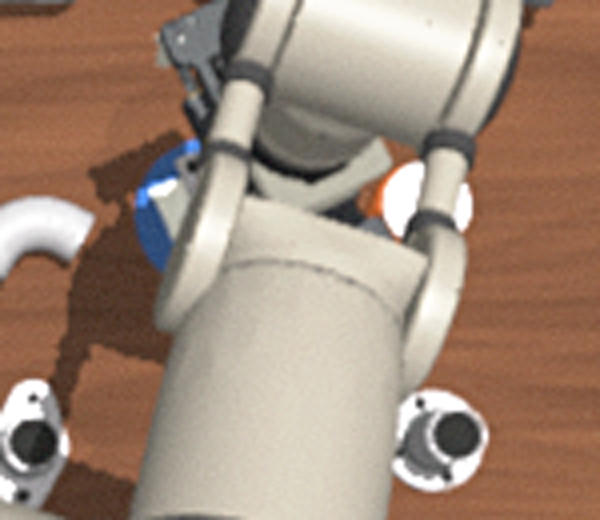

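View pics/s4.png

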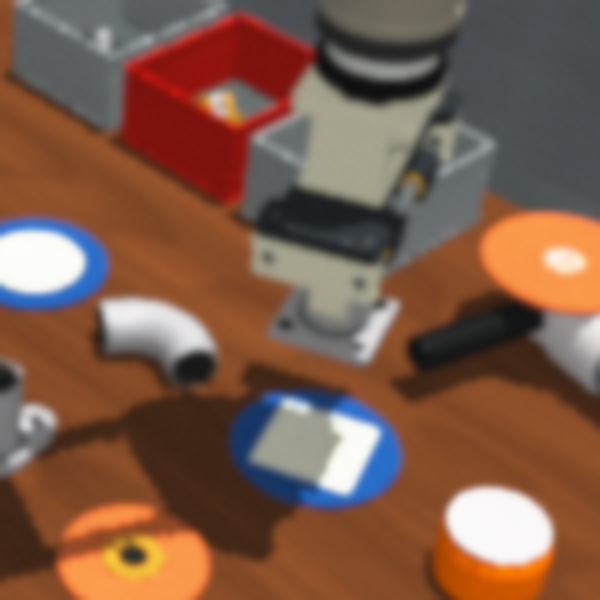

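>>> play_rows(commands=[{"offset":[-0.001,0,0.02],"twist":0},{"offset":[-0.001,0,0.03],"twist":0},{"offset":[0,0,0.03],"twist":0},{"offset":[0,0,0.015],"twist":0},{"offset":[0,0,0.006],"twist":0}])

```text
time: 6.6
tool_pos: [625.6, -146.2, 209.2]
tcp_rot: [-3.14, -0.002, 1.992]
contact_force: [0.3, 1.3, -3.8]
grip_width: 41.4
```

>>> play_rows(commands=[{"offset":[0,0,0.001],"twist":0},{"offset":[0,0,0],"twist":0},{"offset":[0,0,0],"twist":0}])

```text
time: 6.9
tool_pos: [626.5, -147.1, 211.3]
tcp_rot: [3.139, 0.002, 1.991]
contact_force: [0.3, -0.4, -4.3]
grip_width: 41.5
```

```bash
python3 go.py 626.3 -145.5 45.7; python3 -c "
from h import *
crop(shot('side'),330,120,480,270,4,'s5')"
```

```text
t 6.9 pos [ 626.5 -147.1  211.3] yaw [1.799e+02 1.000e-01 1.141e+02] w 41.5
offset(mm) 1.5 0.5 6.6
```

View pics/s5.png

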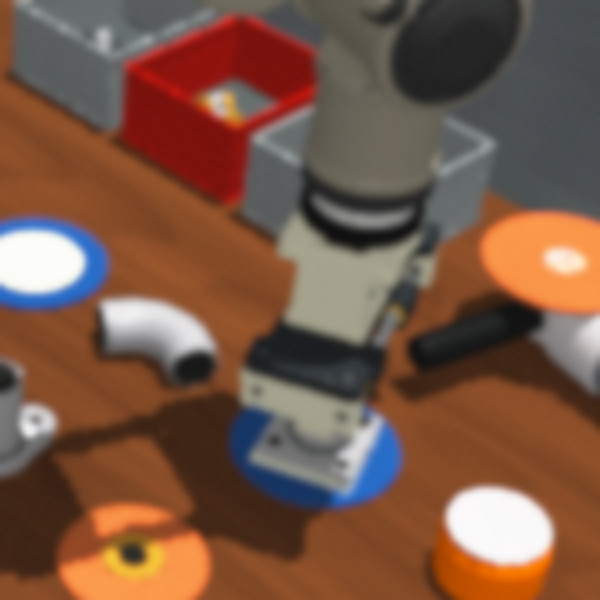

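>>> play_rows(commands=[{"offset":[0.0015,0,0.003],"twist":0},{"offset":[0,0,0.002],"twist":0},{"offset":[0,0,0.001],"twist":0},{"offset":[0,0,0],"twist":0}])

```text
time: 7.35
tool_pos: [625.3, -145.5, 204.7]
tcp_rot: [3.141, 0.0, 1.991]
contact_force: [-3.0, 1.8, 4.7]
grip_width: 41.5
```

>>> play_rows(commands=[{"offset":[0,0,0.001],"twist":0},{"offset":[0,0,0],"twist":0}])

```text
time: 7.55
tool_pos: [625.3, -145.4, 204.7]
tcp_rot: [3.141, 0.0, 1.991]
contact_force: [-5.3, 2.1, 12.0]
grip_width: 41.4
```

>>> play_rows(commands=[{"offset":[0,0,-0.001],"twist":0},{"offset":[0,0,0],"twist":0},{"offset":[0,0,0],"twist":0},{"offset":[0,0,0],"twist":0},{"offset":[0,0,0],"twist":0}], jaw=0)

```text
time: 8.05
tool_pos: [625.4, -145.7, 203.5]
tcp_rot: [-3.142, -0.0, 1.991]
contact_force: [-0.1, -0.9, 0.3]
grip_width: 77.4
```

>>> play_rows(commands=[{"offset":[0,0,0],"twist":0},{"offset":[0,0,-0.01],"twist":0},{"offset":[0,0,-0.03],"twist":0},{"offset":[0,0,-0.04],"twist":0},{"offset":[0,0,-0.025],"twist":0}])

```text
time: 8.55
tool_pos: [625.7, -145.7, 312.4]
tcp_rot: [3.139, 0.003, 1.991]
contact_force: [0.9, -0.7, 1.0]
grip_width: 92.0
```

```bash
python3 go.py 454 -0.5 150; python3 -c "
from h import *
crop(shot('side'),330,120,480,270,4,'s6')"
```

```text
t 8.55 pos [ 625.7 -145.7  312.4] yaw [1.798e+02 1.000e-01 1.141e+02] w 92.0
offset(mm) 202.6 -97.5 3.4
```

View pics/s6.png

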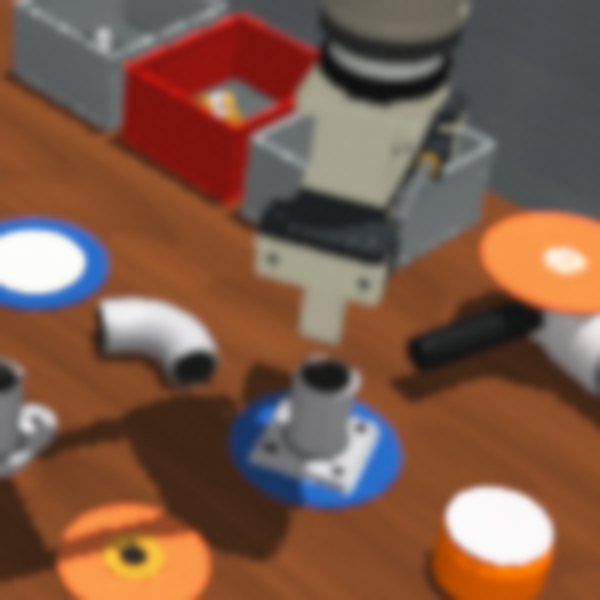

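>>> play_rows(commands=[{"offset":[0.03,-0.0145,0],"twist":0},{"offset":[0.04,-0.0195,0],"twist":0},{"offset":[0.04,-0.0195,0],"twist":0},{"offset":[0.04,-0.0195,0],"twist":0},{"offset":[0.035,-0.0165,0],"twist":0}])

```text
time: 9.1
tool_pos: [466.2, -12.1, 309.2]
tcp_rot: [3.141, -0.0, 1.991]
contact_force: [-0.3, 0.3, 1.2]
grip_width: 92.0
```

>>> play_rows(commands=[{"offset":[0.0175,-0.0085,0.01],"twist":0},{"offset":[0,0,0],"twist":0},{"offset":[0,0,0],"twist":0},{"offset":[0,0,0],"twist":0}])

```text
time: 9.5
tool_pos: [454.3, -1.4, 299.3]
tcp_rot: [3.14, 0.001, 1.991]
contact_force: [-0.2, -0.7, 0.0]
grip_width: 91.8
```

```bash
python3 go.py 454 -1.5 42
```

```text
t 9.5 pos [454.3  -1.4 299.3] yaw [1.799e+02 1.000e-01 1.141e+02] w 91.8
offset(mm) 0.0 -0.3 98.3
```

>>> play_rows(commands=[{"offset":[0,0,0.02],"twist":0},{"offset":[0,0,0.035],"twist":0},{"offset":[0,0,0.025],"twist":0},{"offset":[0,0,0.018],"twist":0},{"offset":[0,0,0],"twist":0}])

```text
time: 10.0
tool_pos: [453.4, -1.4, 198.8]
tcp_rot: [-3.138, -0.002, 1.99]
contact_force: [-0.4, 0.1, 0.1]
grip_width: 91.7
```

>>> play_rows(commands=[{"offset":[0,0,0],"twist":0},{"offset":[0,0,0],"twist":0},{"offset":[0,0,0],"twist":0},{"offset":[0,0,0],"twist":0},{"offset":[0,0,0],"twist":0}], jaw=255)

```text
time: 10.5
tool_pos: [453.4, -0.7, 201.2]
tcp_rot: [3.141, 0.001, 1.991]
contact_force: [-0.3, 0.2, 0.5]
grip_width: 56.3
```

>>> play_rows(commands=[{"offset":[0,0,0],"twist":0},{"offset":[0,0,0],"twist":0},{"offset":[0,0,0],"twist":0},{"offset":[0,0,0],"twist":0}])

```text
time: 10.9
tool_pos: [453.4, -0.7, 200.9]
tcp_rot: [3.141, 0.0, 1.991]
contact_force: [1.0, 0.9, 2.5]
grip_width: 41.5
```

```bash
python3 go.py 454 -1.5 42; python3 -c "
from h import *
crop(shot('side'),270,150,420,290,4,'s7')"
```

```text
t 10.9 pos [453.4  -0.7 200.9] yaw [180.    0.  114.1] w 41.5
offset(mm) -1.0 0.2 -0.1
```

View pics/s7.png

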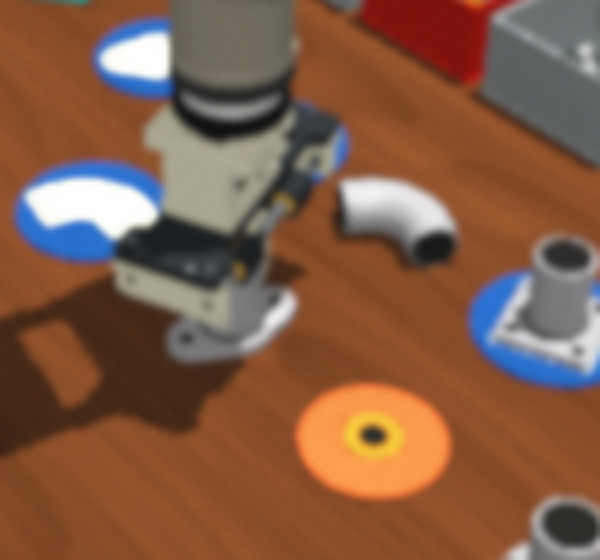

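>>> play_rows(commands=[{"offset":[0,0,-0.02],"twist":0},{"offset":[0,0,-0.035],"twist":0},{"offset":[0,0,-0.035],"twist":0},{"offset":[0,0,-0.02],"twist":0},{"offset":[0,0,0],"twist":8.5}])

```text
time: 11.45
tool_pos: [453.6, -0.8, 313.0]
tcp_rot: [3.138, 0.002, 1.841]
contact_force: [0.4, -0.1, -4.3]
grip_width: 41.7
```

>>> play_rows(commands=[{"offset":[0,0,0],"twist":8.5},{"offset":[0,0,0],"twist":8},{"offset":[0,0,0],"twist":0},{"offset":[0,0,0],"twist":0}])

```text
time: 11.85
tool_pos: [453.0, -0.7, 310.2]
tcp_rot: [-3.14, -0.0, 1.559]
contact_force: [-0.7, -0.5, -4.1]
grip_width: 41.5
```

```bash
python3 go.py 620.2 290.4 150
```

```text
t 11.85 pos [453.   -0.7 310.2] yaw [-179.9   -0.    89.3] w 41.5
offset(mm) 293.1 163.7 1.2
```

>>> play_rows(commands=[{"offset":[0.03,0.017,0],"twist":0},{"offset":[0.04,0.0225,0],"twist":0},{"offset":[0.04,0.0225,0],"twist":0},{"offset":[0.04,0.0225,0],"twist":0},{"offset":[0.04,0.0225,0],"twist":0}])

```text
time: 12.35
tool_pos: [563.8, 189.2, 310.1]
tcp_rot: [-3.141, 0.0, 1.558]
contact_force: [1.0, -0.7, -4.0]
grip_width: 41.4
```

>>> play_rows(commands=[{"offset":[0.04,0.022,0],"twist":0},{"offset":[0.04,0.022,0],"twist":0},{"offset":[0.023,0.0125,0],"twist":0},{"offset":[0,0,0],"twist":0},{"offset":[0,0,0],"twist":0}])

```text
time: 12.85
tool_pos: [621.0, 289.8, 309.2]
tcp_rot: [-3.139, 0.001, 1.558]
contact_force: [0.3, -0.9, -3.8]
grip_width: 41.5
```

>>> play_rows(commands=[{"offset":[0,0,0],"twist":0},{"offset":[0,0,0],"twist":0}])

```text
time: 13.05
tool_pos: [621.2, 288.5, 310.8]
tcp_rot: [-3.141, 0.0, 1.554]
contact_force: [0.1, -0.3, -3.9]
grip_width: 41.4
```

```bash
python3 go.py 620.2 290.4 45; python3 -c "
from h import *
crop(shot('side'),220,70,370,220,4,'s8')"
```

```text
t 13.05 pos [621.2 288.5 310.8] yaw [-180.     0.    89.1] w 41.4
offset(mm) 1.9 -1.0 106.8
```

View pics/s8.png

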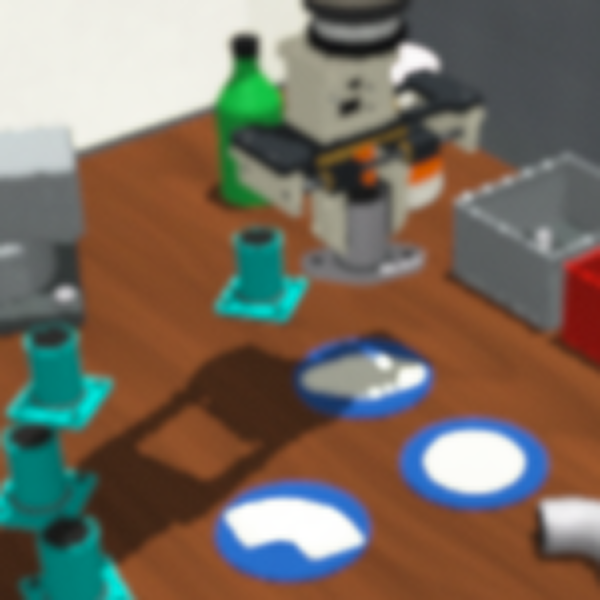

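>>> play_rows(commands=[{"offset":[0.002,-0.001,0.02],"twist":0},{"offset":[0,0,0.03],"twist":0},{"offset":[0,0,0.03],"twist":0},{"offset":[0,0,0.015],"twist":0},{"offset":[0,0,0.005],"twist":0}])

```text
time: 13.6
tool_pos: [620.0, 291.0, 209.0]
tcp_rot: [-3.138, 0.001, 1.554]
contact_force: [-0.5, 0.4, -4.2]
grip_width: 41.5
```

>>> play_rows(commands=[{"offset":[0,0,0],"twist":0},{"offset":[0,0,0],"twist":0},{"offset":[0,0,0.002],"twist":0},{"offset":[0,0,0],"twist":0}])

```text
time: 14.0
tool_pos: [620.6, 291.7, 209.7]
tcp_rot: [3.14, -0.001, 1.555]
contact_force: [0.1, -0.0, -3.3]
grip_width: 41.4
```

```bash
python3 go.py 620.2 290.4 44.9
```

```text
t 14.0 pos [620.6 291.7 209.7] yaw [179.9  -0.   89.1] w 41.4
offset(mm) -1.3 -0.3 5.8
```

>>> play_rows(commands=[{"offset":[-0.001,0,0.003],"twist":0},{"offset":[0,0,0.002],"twist":0},{"offset":[0,0,0.001],"twist":0},{"offset":[0,0,0],"twist":0}])

```text
time: 14.4
tool_pos: [620.4, 290.5, 203.9]
tcp_rot: [3.141, -0.0, 1.555]
contact_force: [-3.3, -0.6, 3.9]
grip_width: 41.5
```

>>> play_rows(commands=[{"offset":[0,0,0.001],"twist":0},{"offset":[0,0,0],"twist":0}])

```text
time: 14.6
tool_pos: [620.3, 290.6, 203.9]
tcp_rot: [3.141, -0.0, 1.555]
contact_force: [-5.0, -2.1, 10.4]
grip_width: 41.8
```

>>> play_rows(commands=[{"offset":[0,0,-0.001],"twist":0},{"offset":[0,0,0],"twist":0},{"offset":[0,0,0],"twist":0},{"offset":[0,0,0],"twist":0},{"offset":[0,0,0],"twist":0}], jaw=0)

```text
time: 15.1
tool_pos: [620.4, 290.7, 202.5]
tcp_rot: [-3.141, -0.0, 1.555]
contact_force: [0.1, 0.6, 0.5]
grip_width: 77.0
```

>>> play_rows(commands=[{"offset":[0,0,0],"twist":0},{"offset":[0,0,-0.01],"twist":0},{"offset":[0,0,-0.03],"twist":0},{"offset":[0,0,-0.04],"twist":0},{"offset":[0,0,-0.025],"twist":0}])

```text
time: 15.6
tool_pos: [620.7, 290.8, 311.7]
tcp_rot: [3.138, -0.002, 1.555]
contact_force: [0.5, 0.1, -0.1]
grip_width: 92.1
```

```bash
python3 go.py 454 -300.2 150; python3 -c "
from h import *
crop(shot('side'),220,70,370,220,4,'s9')"
```

```text
t 15.6 pos [620.7 290.8 311.7] yaw [ 1.798e+02 -1.000e-01  8.910e+01] w 92.1
offset(mm) -593.6 -157.3 2.7
```

View pics/s9.png

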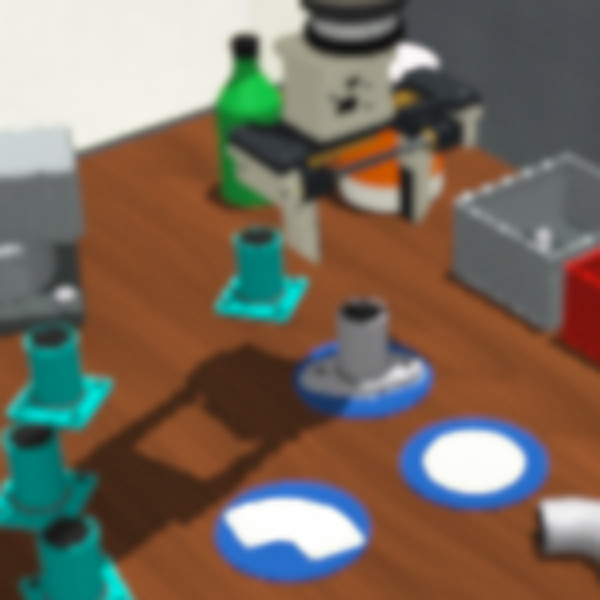

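>>> play_rows(commands=[{"offset":[-0.0435,-0.0115,0],"twist":0},{"offset":[-0.0435,-0.0115,0],"twist":0},{"offset":[-0.0435,-0.0115,0],"twist":0},{"offset":[-0.0435,-0.0115,0],"twist":0},{"offset":[-0.0435,-0.0115,0],"twist":0}])

```text
time: 16.15
tool_pos: [558.7, 72.6, 308.4]
tcp_rot: [3.14, -0.0, 1.555]
contact_force: [1.3, -0.5, -0.4]
grip_width: 92.0
```

>>> play_rows(commands=[{"offset":[-0.0435,-0.0115,0],"twist":0},{"offset":[-0.0435,-0.0115,0],"twist":0},{"offset":[-0.0435,-0.0115,0],"twist":0},{"offset":[-0.0435,-0.0115,0],"twist":0},{"offset":[-0.0435,-0.0115,0],"twist":0}])

```text
time: 16.65
tool_pos: [497.8, -144.1, 308.5]
tcp_rot: [3.14, 0.0, 1.555]
contact_force: [0.2, -0.9, 0.2]
grip_width: 91.8
```

>>> play_rows(commands=[{"offset":[-0.0435,-0.0115,0],"twist":0},{"offset":[-0.0435,-0.0115,0],"twist":0},{"offset":[-0.0435,-0.0115,0],"twist":0},{"offset":[-0.028,-0.008,0.005],"twist":0},{"offset":[0,0,0],"twist":0}])

```text
time: 17.15
tool_pos: [452.2, -303.6, 302.8]
tcp_rot: [3.141, 0.001, 1.551]
contact_force: [1.1, 0.6, 0.5]
grip_width: 91.6
```

>>> play_rows(commands=[{"offset":[0,0,0],"twist":0},{"offset":[0,0,0],"twist":0},{"offset":[0,0,0],"twist":0}])

```text
time: 17.45
tool_pos: [453.9, -299.1, 303.0]
tcp_rot: [3.141, -0.0, 1.557]
contact_force: [-0.0, 0.3, 0.1]
grip_width: 91.8
```

```bash
python3 go.py 454 -300.2 42
```

```text
t 17.45 pos [ 453.9 -299.1  303. ] yaw [180.   -0.   89.2] w 91.8
offset(mm) -1.1 0.1 102.0
```

>>> play_rows(commands=[{"offset":[-0.001,0,0.02],"twist":0},{"offset":[0,0,0.035],"twist":0},{"offset":[0,0,0.03],"twist":0},{"offset":[0,0,0.017],"twist":0},{"offset":[0,0,0],"twist":0}])

```text
time: 17.95
tool_pos: [453.3, -299.8, 198.6]
tcp_rot: [-3.138, -0.003, 1.556]
contact_force: [-0.7, 0.3, 0.2]
grip_width: 91.9
```

>>> play_rows(commands=[{"offset":[0,0,0],"twist":0},{"offset":[0,0,0],"twist":0},{"offset":[0,0,0],"twist":0},{"offset":[0,0,0],"twist":0},{"offset":[0,0,0],"twist":0}], jaw=255)

```text
time: 18.45
tool_pos: [453.5, -301.3, 201.2]
tcp_rot: [3.141, 0.001, 1.555]
contact_force: [-0.5, 0.4, 0.2]
grip_width: 56.4
```

>>> play_rows(commands=[{"offset":[0,0,0],"twist":0},{"offset":[0,0,0],"twist":0},{"offset":[0,0,0],"twist":0},{"offset":[0,0,0],"twist":0}])

```text
time: 18.85
tool_pos: [453.6, -301.3, 200.8]
tcp_rot: [3.141, 0.0, 1.555]
contact_force: [1.0, 0.8, 1.4]
grip_width: 41.7
```

```bash
python3 go.py 454 -300.2 42; python3 go.py 614.3 139.7 150; python3 -c "
from h import *
crop(shot('side'),350,200,480,320,4,'s10')"
```

```text
t 18.85 pos [ 453.6 -301.3  200.8] yaw [180.    0.   89.1] w 41.7
offset(mm) 1.2 0.4 -0.2
t 18.85 pos [ 453.6 -301.3  200.8] yaw [180.    0.   89.1] w 41.7
offset(mm) 443.6 153.7 -108.2
```

View pics/s10.png

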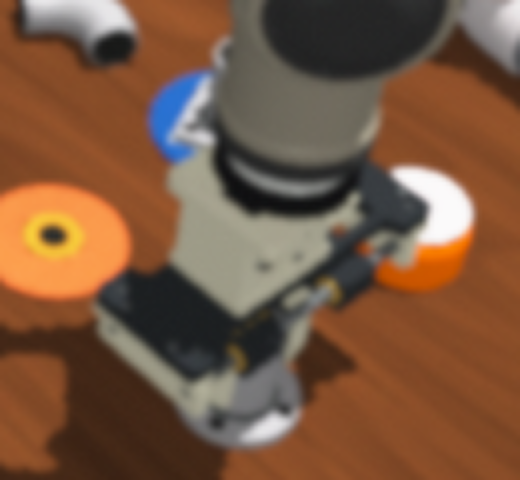

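>>> play_rows(commands=[{"offset":[0,0,-0.02],"twist":0},{"offset":[0,0,-0.035],"twist":0},{"offset":[0,0,-0.035],"twist":0},{"offset":[0,0,-0.02],"twist":0},{"offset":[0.02,0.007,0],"twist":0}])

```text
time: 19.4
tool_pos: [460.7, -283.1, 313.3]
tcp_rot: [3.138, 0.004, 1.553]
contact_force: [1.6, 0.5, -4.0]
grip_width: 41.6
```

>>> play_rows(commands=[{"offset":[0.043,0.015,0],"twist":0},{"offset":[0.043,0.015,0],"twist":0},{"offset":[0.043,0.015,0],"twist":0},{"offset":[0.043,0.015,0],"twist":0},{"offset":[0.043,0.015,0],"twist":0}])

```text
time: 19.9
tool_pos: [539.1, -65.8, 309.8]
tcp_rot: [-3.139, -0.0, 1.555]
contact_force: [1.1, -0.5, -4.5]
grip_width: 41.4
```

>>> play_rows(commands=[{"offset":[0.043,0.015,0],"twist":0},{"offset":[0.043,0.015,0],"twist":0},{"offset":[0.043,0.015,0],"twist":0},{"offset":[0.043,0.015,0],"twist":0},{"offset":[0.022,0.0075,0],"twist":0}])

```text
time: 20.4
tool_pos: [609.9, 128.8, 309.4]
tcp_rot: [-3.14, -0.001, 1.557]
contact_force: [0.6, -0.1, -3.9]
grip_width: 41.6
```

>>> play_rows(commands=[{"offset":[0.014,0.004,0],"twist":0},{"offset":[0,0,0],"twist":0},{"offset":[0,0,0],"twist":0},{"offset":[0,0,0],"twist":0},{"offset":[0,0,0],"twist":0}])

```text
time: 20.9
tool_pos: [613.9, 137.9, 310.8]
tcp_rot: [-3.141, 0.0, 1.553]
contact_force: [-0.2, 0.2, -2.1]
grip_width: 41.5
```

```bash
python3 go.py 614.3 138.5 44.8; python3 -c "
from h import *
crop(shot('side'),250,80,400,230,4,'s11')"
```

```text
t 20.9 pos [613.9 137.9 310.8] yaw [-180.    0.   89.] w 41.5
offset(mm) 0.6 0.4 107.0
```

View pics/s11.png

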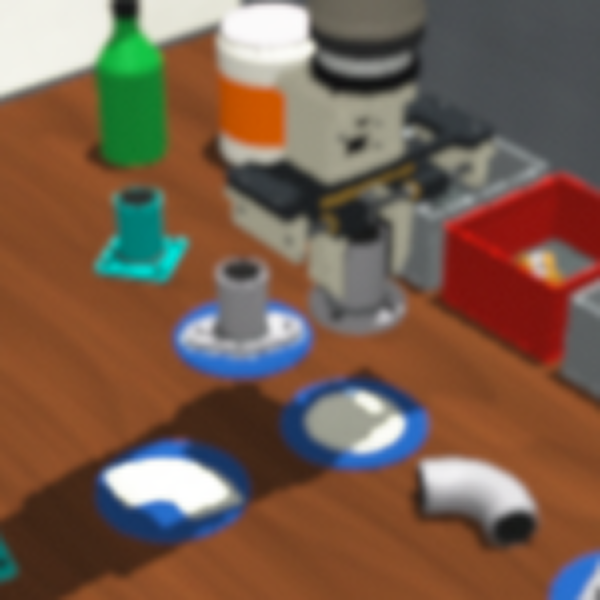

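>>> play_rows(commands=[{"offset":[0,0,0.02],"twist":0},{"offset":[0,0,0.03],"twist":0},{"offset":[0,0,0.03],"twist":0},{"offset":[0,0,0.015],"twist":0},{"offset":[0,0,0.005],"twist":0}])

```text
time: 21.45
tool_pos: [613.6, 138.7, 209.1]
tcp_rot: [-3.138, 0.0, 1.554]
contact_force: [0.2, 0.6, -3.8]
grip_width: 41.5
```

>>> play_rows(commands=[{"offset":[0,0,0],"twist":0},{"offset":[0,0,0],"twist":0},{"offset":[0,0,0.002],"twist":0},{"offset":[0,0,0],"twist":0}])

```text
time: 21.85
tool_pos: [614.2, 139.3, 209.6]
tcp_rot: [3.14, -0.0, 1.555]
contact_force: [1.4, -0.1, -3.9]
grip_width: 41.2
```

```bash
python3 go.py 614.3 138.5 44.8
```

```text
t 21.85 pos [614.2 139.3 209.6] yaw [179.9  -0.   89.1] w 41.2
offset(mm) -0.8 0.1 5.8
```

>>> play_rows(commands=[{"offset":[-0.001,0,0.003],"twist":0},{"offset":[0,0,0.002],"twist":0},{"offset":[0,0,0.001],"twist":0},{"offset":[0,0,0],"twist":0}])

```text
time: 22.25
tool_pos: [613.9, 138.2, 203.8]
tcp_rot: [3.141, 0.0, 1.555]
contact_force: [-3.1, -0.4, 5.0]
grip_width: 41.9
```

>>> play_rows(commands=[{"offset":[0,0,0.001],"twist":0},{"offset":[0,0,0],"twist":0}])

```text
time: 22.45
tool_pos: [613.9, 138.1, 203.8]
tcp_rot: [3.141, 0.0, 1.555]
contact_force: [-5.7, -1.6, 11.5]
grip_width: 41.4
```

>>> play_rows(commands=[{"offset":[0,0,-0.001],"twist":0},{"offset":[0,0,0],"twist":0},{"offset":[0,0,0],"twist":0},{"offset":[0,0,0],"twist":0},{"offset":[0,0,0],"twist":0}], jaw=0)

```text
time: 22.95
tool_pos: [614.0, 138.2, 202.5]
tcp_rot: [-3.141, -0.0, 1.555]
contact_force: [-0.7, 0.3, 0.3]
grip_width: 77.2
```

>>> play_rows(commands=[{"offset":[0,0,0],"twist":0},{"offset":[0,0,-0.01],"twist":0},{"offset":[0,0,-0.03],"twist":0},{"offset":[0,0,-0.04],"twist":0},{"offset":[0,0,-0.025],"twist":0}])

```text
time: 23.45
tool_pos: [614.3, 138.3, 311.4]
tcp_rot: [3.138, -0.001, 1.555]
contact_force: [-0.3, 0.2, 0.2]
grip_width: 92.0
```

>>> play_rows(commands=[{"offset":[0,0,0],"twist":-8.5},{"offset":[0,0,0],"twist":-8.5},{"offset":[0,0,0],"twist":0},{"offset":[0,0,0],"twist":0}])

```text
time: 23.85
tool_pos: [613.9, 138.2, 308.1]
tcp_rot: [3.141, -0.0, 1.848]
contact_force: [-0.1, -0.1, -0.5]
grip_width: 91.7
```

```bash
python3 go.py 617.5 -1.3 140; python3 -c "
from h import *
im=cv2.imread('pics/top0.png');crop(im,325,120,390,175,9,'elb');crop(shot('side'),250,80,400,230,4,'s12')"
```

```text
t 23.85 pos [613.9 138.2 308.1] yaw [180.   -0.  105.9] w 91.7
offset(mm) -135.2 -34.7 9.1
```

View pics/elb.png

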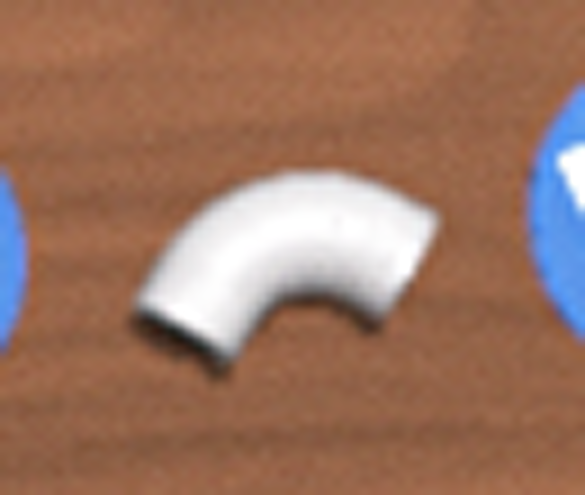

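View pics/s12.png

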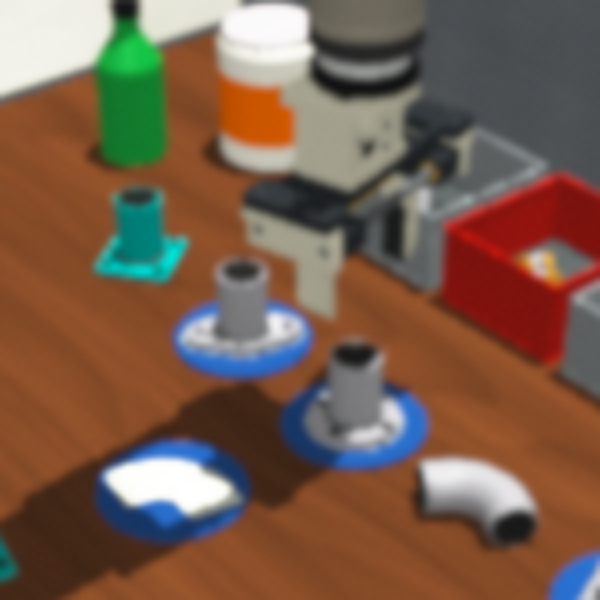

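>>> play_rows(commands=[{"offset":[-0.03,-0.008,0],"twist":-1},{"offset":[-0.04,-0.01,0],"twist":0},{"offset":[-0.04,-0.01,0],"twist":0},{"offset":[-0.025,-0.004,0.009],"twist":0},{"offset":[0,0,0],"twist":0}])

```text
time: 24.4
tool_pos: [622.5, -3.7, 297.6]
tcp_rot: [-3.14, 0.0, 1.862]
contact_force: [0.5, 0.2, -1.1]
grip_width: 91.7
```

>>> play_rows(commands=[{"offset":[0,0,0],"twist":0},{"offset":[0,0,0],"twist":0},{"offset":[0,0,0],"twist":0}])

```text
time: 24.7
tool_pos: [622.5, 1.1, 299.0]
tcp_rot: [3.141, -0.0, 1.87]
contact_force: [-0.1, -0.3, -0.1]
grip_width: 91.9
```

```bash
python3 go.py 617.5 -1.3 25
```

```text
t 24.7 pos [622.5   1.1 299. ] yaw [180.   -0.  107.2] w 91.9
offset(mm) -0.8 -5.5 115.0
```

>>> play_rows(commands=[{"offset":[-0.001,-0.005,0.02],"twist":0},{"offset":[0,0,0.03],"twist":0},{"offset":[0,0,0.025],"twist":0},{"offset":[0,0,0.01],"twist":0},{"offset":[0,0,0],"twist":0}])

```text
time: 25.2
tool_pos: [617.7, -1.9, 212.6]
tcp_rot: [-3.139, -0.001, 1.87]
contact_force: [-0.1, 1.8, 0.7]
grip_width: 92.0
```

>>> play_rows(commands=[{"offset":[0,0,0],"twist":0},{"offset":[0,0,0],"twist":0}])

```text
time: 25.4
tool_pos: [618.6, -2.5, 215.3]
tcp_rot: [3.139, 0.001, 1.869]
contact_force: [0.8, 0.5, 0.1]
grip_width: 91.8
```

```bash
python3 go.py 617.5 -1.3 25; python3 -c "
from h import *
crop(shot('side'),300,120,440,260,4,'s13');crop(shot('top'),300,90,420,210,5,'c13')"
```

```text
t 25.4 pos [618.6  -2.5 215.3] yaw [1.799e+02 1.000e-01 1.071e+02] w 91.8
offset(mm) 1.5 -0.7 31.3
```

View pics/s13.png

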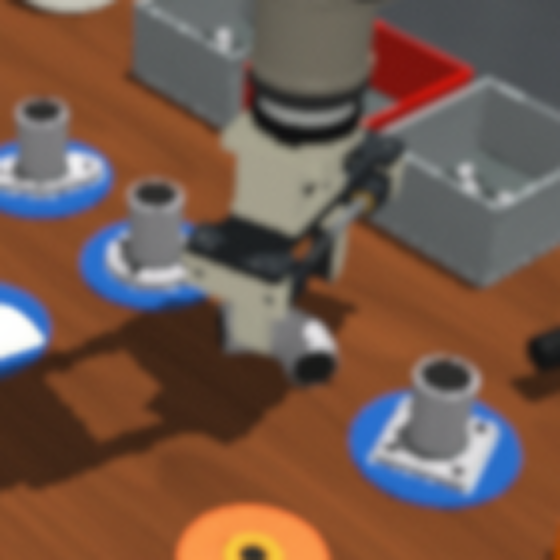

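View pics/c13.png

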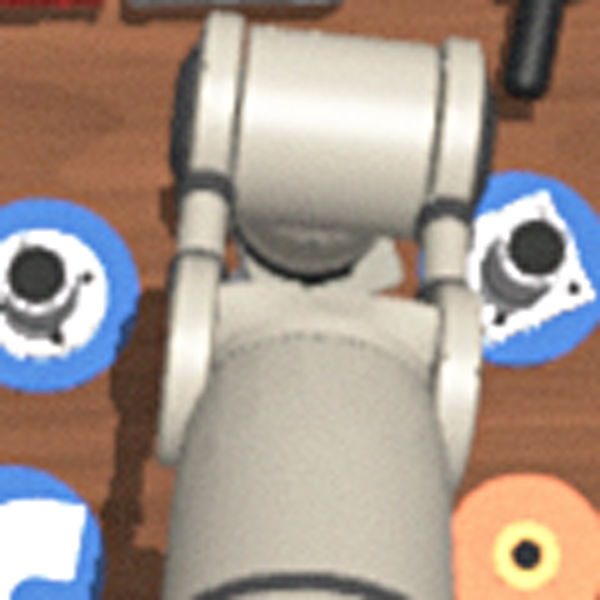

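>>> play_rows(commands=[{"offset":[0.001,-0.0005,0.01],"twist":0},{"offset":[0,0,0.01],"twist":0},{"offset":[0,0,0.008],"twist":0},{"offset":[0,0,0.002],"twist":0},{"offset":[0,0,0],"twist":0}])

```text
time: 26.0
tool_pos: [617.1, -1.8, 182.9]
tcp_rot: [-3.14, -0.001, 1.869]
contact_force: [0.0, -0.5, 1.1]
grip_width: 91.5
```

>>> play_rows(commands=[{"offset":[0,0,0],"twist":0},{"offset":[0,0,0],"twist":0},{"offset":[0,0,0],"twist":0},{"offset":[0,0,0],"twist":0},{"offset":[0,0,0],"twist":0}], jaw=255)

```text
time: 26.5
tool_pos: [617.3, -1.8, 183.9]
tcp_rot: [3.141, 0.0, 1.869]
contact_force: [0.3, 0.1, -0.4]
grip_width: 56.4
```

>>> play_rows(commands=[{"offset":[0,0,0],"twist":0},{"offset":[0,0,0],"twist":0},{"offset":[0,0,0],"twist":0},{"offset":[0,0,0],"twist":0},{"offset":[0,0,0],"twist":0}])

```text
time: 27.0
tool_pos: [617.2, -1.8, 183.7]
tcp_rot: [3.142, -0.0, 1.869]
contact_force: [-0.8, 0.7, 0.9]
grip_width: 38.9
```

```bash
python3 go.py 617.5 -1.3 25; python3 -c "
from h import *
crop(shot('side'),300,120,440,260,4,'s14')"
```

```text
t 27.0 pos [617.2  -1.8 183.7] yaw [180.   -0.  107.1] w 38.9
offset(mm) 0.4 0.4 -0.3
```

View pics/s14.png

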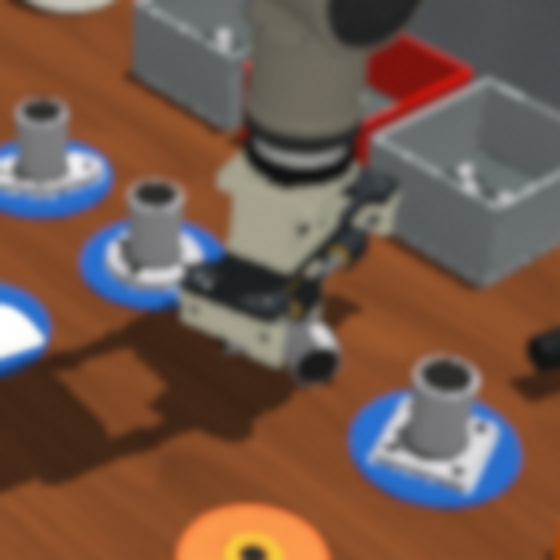

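>>> play_rows(commands=[{"offset":[0,0,-0.02],"twist":0},{"offset":[0,0,-0.035],"twist":0},{"offset":[0,0,-0.035],"twist":0},{"offset":[0,0,-0.02],"twist":0},{"offset":[0,0,0],"twist":0}])

```text
time: 27.55
tool_pos: [617.9, -1.9, 296.8]
tcp_rot: [3.136, 0.002, 1.869]
contact_force: [-0.3, -0.2, -2.5]
grip_width: 38.7
```

>>> play_rows(commands=[{"offset":[0,0,0],"twist":-8.4},{"offset":[0,0,0],"twist":-8.4},{"offset":[0,0,0],"twist":0},{"offset":[0,0,0],"twist":0}])

```text
time: 27.95
tool_pos: [617.0, -1.8, 292.2]
tcp_rot: [-3.14, -0.002, 2.158]
contact_force: [-0.3, 0.3, -0.9]
grip_width: 38.9
```

```bash
python3 go.py 462.8 167.3 135
```

```text
t 27.95 pos [617.   -1.8 292.2] yaw [-1.799e+02 -1.000e-01  1.237e+02] w 38.9
offset(mm) 226.2 -34.6 -1.8
```

>>> play_rows(commands=[{"offset":[0.03,-0.005,0],"twist":0},{"offset":[0.04,-0.006,0],"twist":0},{"offset":[0.04,-0.006,0],"twist":0},{"offset":[0.04,-0.006,0],"twist":0},{"offset":[0.04,-0.006,0],"twist":0}])

```text
time: 28.45
tool_pos: [485.9, 140.6, 293.2]
tcp_rot: [-3.141, -0.0, 2.158]
contact_force: [1.3, 0.4, -1.7]
grip_width: 38.6
```

>>> play_rows(commands=[{"offset":[0.025,-0.004,0],"twist":0},{"offset":[0.011,-0.0015,0],"twist":0},{"offset":[0,0,0],"twist":0},{"offset":[0,0,0],"twist":0},{"offset":[0,0,0],"twist":0}])

```text
time: 28.95
tool_pos: [463.5, 165.7, 293.6]
tcp_rot: [3.141, 0.0, 2.16]
contact_force: [0.2, 0.7, -1.2]
grip_width: 38.7
```

```bash
python3 go.py 462.8 167.3 27.7; python3 -c "
from h import *
crop(shot('side'),220,100,370,250,4,'s15')"
```

```text
t 28.95 pos [463.5 165.7 293.6] yaw [180.    0.  123.8] w 38.7
offset(mm) 1.7 0.3 106.9
```

View pics/s15.png

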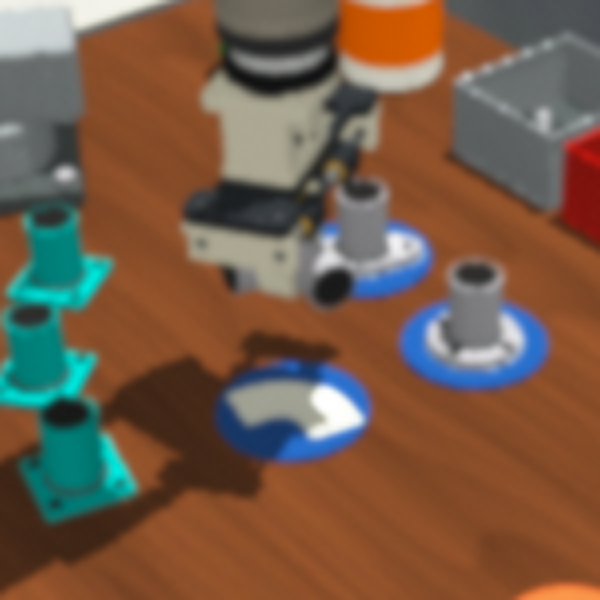

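>>> play_rows(commands=[{"offset":[0.001,0,0.02],"twist":0},{"offset":[0,0,0.03],"twist":0},{"offset":[0,0,0.03],"twist":0},{"offset":[0,0,0.015],"twist":0},{"offset":[0,0,0.005],"twist":0}])

```text
time: 29.5
tool_pos: [462.1, 166.6, 191.9]
tcp_rot: [-3.139, -0.001, 2.161]
contact_force: [-1.4, 0.6, -1.7]
grip_width: 38.6
```

>>> play_rows(commands=[{"offset":[0,0,0],"twist":0},{"offset":[0,0,0],"twist":0},{"offset":[0,0,0.002],"twist":0},{"offset":[0,0,0],"twist":0}])

```text
time: 29.9
tool_pos: [462.2, 167.4, 192.3]
tcp_rot: [3.14, 0.0, 2.162]
contact_force: [-0.8, 0.5, -2.2]
grip_width: 38.5
```

```bash
python3 go.py 462.8 167.3 27.7; python3 -c "
from h import *
crop(shot('side'),220,100,370,250,4,'s16')"
```

```text
t 29.9 pos [462.2 167.4 192.3] yaw [179.9   0.  123.9] w 38.5
offset(mm) -0.4 0.4 5.6
```

View pics/s16.png

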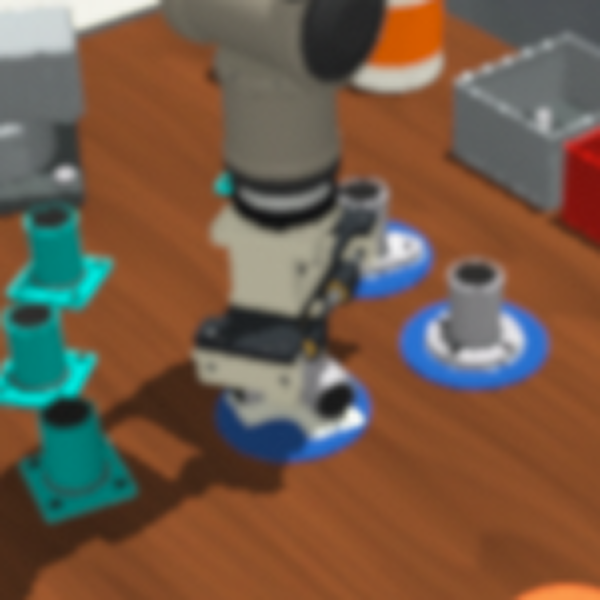

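>>> play_rows(commands=[{"offset":[0,0,0.003],"twist":0},{"offset":[0,0,0.002],"twist":0},{"offset":[0,0,0.001],"twist":0},{"offset":[0,0,0],"twist":0}])

```text
time: 30.35
tool_pos: [462.1, 167.4, 186.6]
tcp_rot: [3.141, 0.0, 2.162]
contact_force: [-2.2, -1.6, 9.3]
grip_width: 39.1
```

>>> play_rows(commands=[{"offset":[0,0,0.001],"twist":0},{"offset":[0,0,0],"twist":0}])

```text
time: 30.55
tool_pos: [462.1, 167.4, 186.4]
tcp_rot: [3.141, 0.001, 2.163]
contact_force: [-5.6, -1.9, 18.3]
grip_width: 38.6
```

Contact made; release, lift, and back away toward the start for a clear final view.

>>> play_rows(commands=[{"offset":[0,0,-0.001],"twist":0},{"offset":[0,0,-0.001],"twist":0},{"offset":[0,0,0],"twist":0},{"offset":[0,0,0],"twist":0},{"offset":[0,0,0],"twist":0}], jaw=0)

```text
time: 31.05
tool_pos: [462.0, 167.4, 186.5]
tcp_rot: [-3.141, -0.0, 2.162]
contact_force: [0.8, 0.8, -0.0]
grip_width: 74.1
```

>>> play_rows(commands=[{"offset":[0,0,0],"twist":0},{"offset":[0,0,0],"twist":0},{"offset":[0,0,-0.01],"twist":0},{"offset":[0,0,-0.03],"twist":0},{"offset":[0,0,-0.04],"twist":0}])

```text
time: 31.55
tool_pos: [461.5, 167.2, 266.9]
tcp_rot: [-3.138, -0.002, 2.162]
contact_force: [1.0, 0.2, 0.1]
grip_width: 91.6
```

>>> play_rows(commands=[{"offset":[0,0,-0.045],"twist":0},{"offset":[0,0,-0.045],"twist":0},{"offset":[0,0,-0.045],"twist":0},{"offset":[0,0,0],"twist":0},{"offset":[0,0,0],"twist":0}])

```text
time: 32.05
tool_pos: [461.7, 167.3, 403.1]
tcp_rot: [3.139, 0.001, 2.162]
contact_force: [-0.4, 0.8, -1.7]
grip_width: 91.7
```

```bash
python3 go.py 200 470 245
```

```text
t 32.05 pos [461.7 167.3 403.1] yaw [1.798e+02 1.000e-01 1.239e+02] w 91.7
offset(mm) 397.2 -48.4 -0.9
```

>>> play_rows(commands=[{"offset":[0.045,-0.0055,0],"twist":0},{"offset":[0.045,-0.0055,0],"twist":0},{"offset":[0.045,-0.0055,0],"twist":0},{"offset":[0.045,-0.0055,0],"twist":0},{"offset":[0.045,-0.0055,0],"twist":0}])

```text
time: 32.55
tool_pos: [312.1, 339.6, 400.3]
tcp_rot: [-3.138, 0.0, 2.162]
contact_force: [0.4, 1.0, 0.2]
grip_width: 91.7
```

>>> play_rows(commands=[{"offset":[0.045,-0.0055,0],"twist":0},{"offset":[0.045,-0.0055,0],"twist":0},{"offset":[0.04,-0.005,0],"twist":0},{"offset":[0.02,-0.002,0],"twist":0},{"offset":[0,0,0],"twist":0}])

```text
time: 33.05
tool_pos: [213.2, 454.5, 400.0]
tcp_rot: [-3.138, 0.001, 2.166]
contact_force: [0.3, 0.3, -0.5]
grip_width: 91.8
```

Run:
```python
from meas import *
im=shot("top","topF"); crop(im,185,100,485,225,2.6,"cF"); s=shot("side","sideF"); crop(s,220,100,440,260,3.5,"sF")
B,Wh,D,G=masks(im); mk=dict(sq=(625.5,-143.7),oval=(620.2,289.5),rnd=(614.3,139.7))
for k,m in mk.items():
    u,v=proj("top",[[*m,67]])[0].astype(int); r=12
    t=big(D,(u-r,v-r,u+r,v+r)); c=cen(W(t,67))[0]; print(k,c.round(1),"err",(c-m).round(1))
    u,v=proj("top",[[*m,11]])[0].astype(int); r=24
    w=W(big((Wh|D)&~B,(u-r,v-r,u+r,v+r)),11); c,a=axis(w); print("   ",c.round(1),np.degrees(a).round(1),np.round(cv2.minAreaRect(w.astype(np.float32))[2],1))
```

```text
sq [ 624.  -144.2] err [-1.5 -0.5]
    [ 624.8 -142. ] 87.0 23.1
oval [620.2 289.1] err [-0.  -0.4]
    [619.6 288.9] -31.5 80.4
rnd [613.9 139.5] err [-0.4 -0.2]
    [613.4 139.2] -66.4 89.1
```

View pics/cF.png

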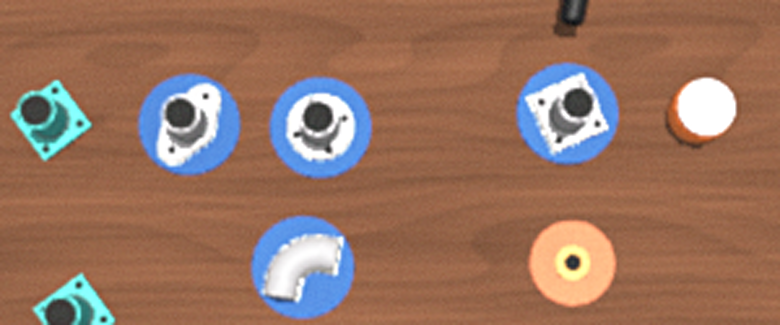

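View pics/sF.png

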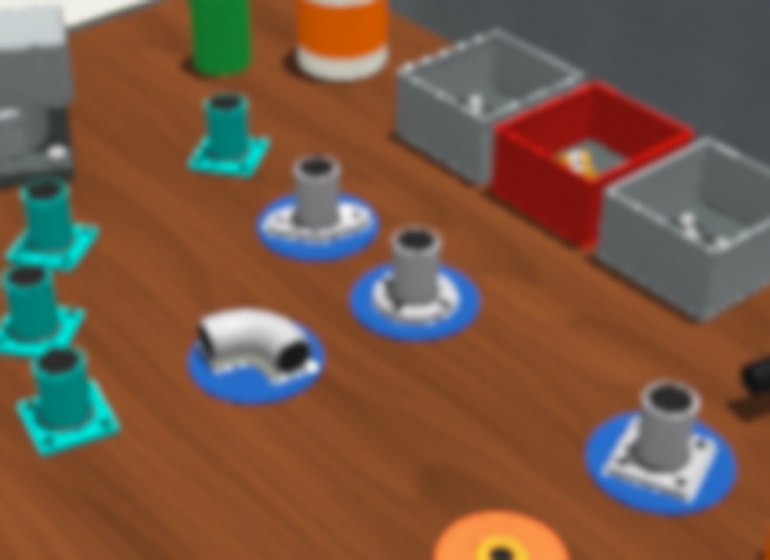

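>>> play_rows(commands=[{"offset":[0,0,0],"twist":0},{"offset":[0,0,0],"twist":0},{"offset":[0,0,0],"twist":0},{"offset":[0,0,0],"twist":0},{"offset":[0,0,0],"twist":0}])

```text
time: 33.65
tool_pos: [215.4, 453.1, 401.8]
tcp_rot: [3.141, -0.0, 2.162]
contact_force: [-0.7, -0.3, -0.9]
grip_width: 91.6
```

```bash
python3 -c "
from h import *
im=cv2.imread('pics/topF.png');crop(im,275,175,330,230,10,'elF')"
```

```text
(no output)
```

View pics/elF.png

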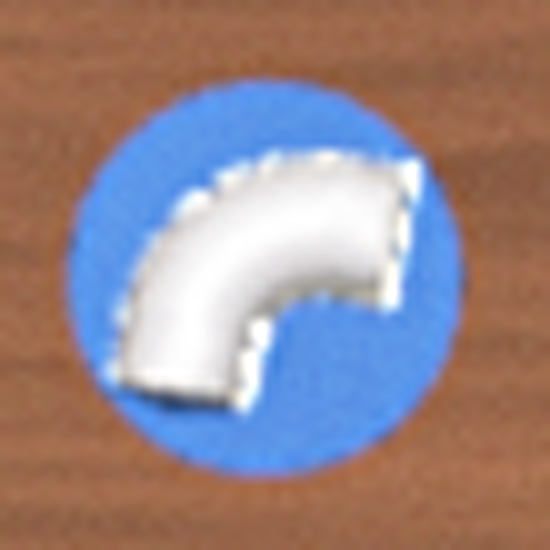

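The elbow sits inside its outline with the same opening and turn; white shows evenly to within a couple of mm.

```bash
python3 -c "
from plant import ticket
print(ticket.close_job())"
```

```text
the job is handed in; nothing more can be done
None
```

All four parts are on their plates, and I handed the job in at about 33.7 s of the 102 s allowed. I gripped each part (stubs for the flanges, bend for the elbow), set it down until light contact (10 to 18 N), then released it. The arm is backed away with the gripper open.

My last checks from the top camera, against the marks I measured at the start:

| Part | Distance from mark | Turn |
|---|---|---|
| Oval flange | about 0.4 mm | about 1° off (−31.5° against −32.4°) |
| Square flange | about 1.6 mm | matches (23.1° both) |
| Round flange | about 0.5 mm | does not matter |
| Elbow | by eye, within a couple of mm | by eye, lined up and opening the right way |

- **Elbow:** I only checked it by eye in a close crop. It lies inside its outline, with a thin white rim showing nearly all the way round.
- **Square flange:** two ways of measuring its centre, from the stub's top and from the flange's outline, differed by about 2 mm. That is well inside the 12 mm tolerance.
- **Oval flange:** its bounding-box angle (80.4°) disagreed with the turn in the table. A bounding box is a poor measure for that shape, so I used the outline's long axis.

I saw no sign of a failed grasp or a drop.

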